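Unlatch and open the document box by its pop-out T-handle

ROBOT

A 6-joint arm with a two-finger parallel gripper is mounted at the origin on the work surface. World frame = base frame: x ahead of the robot, y to its left, z up, the work surface at z = 0. Lengths are in m, angles in rad, forces in N, time in s.
With the tool pointing down it reaches from about 0.3 to 0.875 m from the base axis. Payload 6.4 kg.
Tool frame: the origin (TCP) lies at the very end of the fingers, on their centre line; the grasp point (between the pads) lies 19 mm behind it; z points along the fingers, y is the line along which they close (so a half turn about z gives the same grasp; the last joint's range is limited). The gripper opens to 85 mm and grips with 20 to 120 N. Pads are 22 mm wide; open, the fingers measure 114 mm over their backs; the gripper's body (76 mm by 85 mm) begins 54 mm behind the grasp point. The pads swing forward as they close: fully open they stand 13 mm farther back than shut.
Start: joints at [1.045, 0.181, 1.607, -0, 1.354, -0.206], TCP at [0.181, 0.546, 0.231] pointing down, gripper open.
Joint ranges: [-2.99, 2.99], [-0.89, 2.07], [0.3, 2.58], [-1.14, 4.28], [0, 2.63], [-3.12, 3.12]. Speed limits (rad/s): [2.57, 2.57, 3.01, 3.14, 3.14, 3.14].

INTERFACE

Orientations are given as a unit quaternion [w, x, y, z].
In Python, from bench import ctrl, camera, calibration, order, outline_of gives the robot as it stands.
- The arm moves only by the tool move_arm, never from a script. Its argument "series" is a list that holds one entry, the list of rows, each a list of 5 numbers: the opening, from 0 (shut) to 1 (fully open), then the shift along the tool's x, y, z in mm, then the turn about the tool's z in rad. A call has exactly 10 rows; each row is the pose to reach, as a shift and turn from the pose commanded when the call began, along the tool's axes at that moment; what a row does not reach only later rows make up. A row lasts 1/12 s, in which the tool goes at most 41.7 mm and 7.16 degrees, less where a joint would pass 70% of its speed; a pose out of reach is approached as far as the arm can. A call with a gripper value outside its range is refused whole. The fingers move at their own pace and stop on an object; the grip force is fixed at half the most. Time passes only in rows, so rows that repeat a pose let the fingers close, or fill a call up. It gives the time, the measured TCP pose, the force, the opening and the grip force at its end, in the units of the state.
- ctrl.get_obs(): the state, without advancing time (a new reading comes with each control period).
- camera(name): name is "side" or "top" or "wrist"; returns (picture, depth): 480x640x3 uint8, blue, green, red; 480x640 float32, m along the optical axis (not along the pixel's ray), 0 where there is no reading.
- calibration(name): a dict with "intrinsics" (3x3 intrinsics, pixels), "rvec" (rotation vector, rad) and "tvec" (3), from world to camera coordinates, as OpenCV has them. Camera axes: x right, y down, z forward; pixel columns grow to the right and rows downward; lengths in m; the calibration is good to about 2 mm. The wrist camera is an equidistant fisheye: a pixel r from the principal point sees the ray r / f radians off the axis. A picture is of the moment at which its call begins: read the wrist's pose just before it. calibration takes no time and is no camera call; for the wrist camera it gives the pose at the moment of the call.
- order.hand_in(): hands the job in; it is judged then, once.
Trained networks look in the newest picture that a camera, given by its name, has taken for a name from the list of things; names that differ only in an ending like _2 or _b are one class to them, and where a whole thing is asked for, a point or a joint stands for the part that bears it (a point fixed in the world has none). Each returns a list of dicts, best first, with "conf" (0 to 1); they miss things now and then, are a little off and sometimes report something else, mostly with a low value. They report only what shows in the picture. A call takes as long as a camera call.
- outline_of(target, camera): "region" (480x640 bool, what is visible of it) and "bbox" ([centre column, centre row, width, height] in pixels, round what is visible of it).
The state is a dict: "time_s": time; "q": joint angles; "dq": joint speeds; "joint_efforts": joint torques, N m; "eef_pos": TCP position; "eef_rot": TCP orientation; "wrist_force": force on the tool from outside, world axes, zero at the start; "torque": the same for the moment, N m; "opening": opening from 0.0 (shut) to 1.0 (fully open); "grasp_force": force on a finger pad.
Only numpy, scipy, OpenCV 4.12 (cv2) and the standard library are available. Lean on these libraries where they do the work, as an engineer would, in place of code of your own. Each camera call takes 0.05 s, during which the arm holds its last target. There are 200 camera calls.

TASK

Open the grey steel document box on the desk: with a fingertip push the round release button beside its sunken T-handle, gently and by feel, never jamming it against its bottom, until the handle pops up. Turn the handle anticlockwise to its stop without wrenching it, then lift the lid until its front edge stands 12 cm or more above the box and leave it standing open; do not strain the lid against the latch, and leave the other things on the desk where they are.

Things in the scene. Friction and masses are not known exactly. Their poses are not given: they have to be found in the camera images.
- chest: grey sheet-steel document box, fixed on the desk: 260 mm deep (its x, from the front at the robot's side to the hinges at the back), 340 mm wide (its y, to the left), shut lid 30 mm thick with its top 155 mm above the desk. Origin: centre of its underside, z up.
- plate (a point): centre of the steel plate on the lid, near the front edge; 62 (along the box's x) by 190 mm (along y), 2 mm thick, its top (this point) 157 mm above the desk. In a row along y: release button at y = +66 mm, the T-handle in the middle, sunk in a slot of 24 x 76 mm, and at y = -66 mm a key cylinder, only 3 mm high with a key slit, not used.
- handle_grip (a point): centre of the T-handle's steel bar, on the turning axis: bar 66 mm long (y of this frame), 13 wide (x), 13 tall (z). At first it lies along the box's y, sunk level with the plate (this point 150.5 mm above the desk), where it cannot be gripped or turned. Popped up: 174.5 mm, 11 mm free under the bar; then pinch it across its 13 mm from above. It also carries the lid.
- button: round steel release button, 22 mm across, standing 16 mm above the plate. Origin: centre of its top, 173 mm above the desk when free. Push it straight down with the closed fingertips. It has loose play that differs from box to box: it lets the handle go at 3.7 to 11.7 mm of depth and comes up hard 1.5 mm deeper, so go by feel. It rises again when let go.
- handle (a joint): how far the T-handle has popped up, m: 0 sunk and caught, 0.024 fully out. The button lets it go; a light spring (3 to 6 N) pushes it out, and it stays out. Feel of the button: 1 to 2.5 N in its loose play, then stiffening by 1.5 N per mm; let go at 8.5 to 10 N, hard bottom at 11 to 12 N. Over 24 N damages it.
- spindle (a joint): angle of the T-handle, rad: 0 latched, growing anticlockwise seen from above. It turns only while the handle stands out, against a steady stiff drag of about 0.3 N m. The latch is clear a little before the hard stop, which comes at about 1.40. Wrenching it there with over 1.3 N m beyond the drag does damage (60 N on the stop pin).
- keeper (a point): steel keeper plate inside the box's front wall, 18 x 26 x 4 mm, hidden while the lid is shut. The latch tongue sits under it until the handle is turned; over 30 N between them (lifting the lid too early) bends it. Origin: centre of its underside.
- stop (a point): steel stop pin, 6 mm across, under the lid, 24 mm from the handle's axis; the latch tongue comes against it at about 1.40 rad of handle turn. Hidden. Origin: on the pin, at the lid's lower face.
- lid (a joint): opening angle of the lid, rad: 0 shut, limit 1.3; its front swings up and back. Its front edge is 255 mm from the hinge axis: 0.42 rad lifts it about 105 mm, 0.5 rad about 120 mm. Stiff friction hinges hold it wherever it is left; lifting it at the handle takes about 10 to 14 N.
- lid_hinge (a point): middle of the lid's hinge axis at the back of the box, 125 mm above the desk; the axis runs along y of this frame (axes as the box's). The handle's turning axis is 205 mm from it, towards the front.
- stapler: black and grey stapler, 150 x 34 x 50 mm, standing at the right of the box; to be left alone. Origin: centre of its underside.
- tape: black desk tape dispenser, 140 x 55 x 83 mm, at the left of the box; to be left alone. Origin: centre of its underside.
- stamp: small wooden hand stamp, 45 x 26 x 62 mm, in front of the box; to be left alone. Origin: centre of its underside.
- calculator: grey desk calculator, 145 x 100 x 19 mm, lying in front of the box; to be left alone. Origin: centre of its underside.
- mug: white mug, 80 mm across and 95 mm high, at the left; to be left alone. Origin: centre of its underside.
- pencup: black round pen holder with pens, 72 mm across, 175 mm high with its pens, far to the left; to be left alone. Origin: centre of its underside.

How it is judged:
By the outcome, as a careful person would: the job done as asked, in the order asked, and still so for the second after the job is handed in, with the robot touching nothing.
It also fails if it takes over 59 s, if anything falls off the work surface, if the arm or the gripper's body presses on something with over 40 N, if the wrist force passes 120 N, or if a joint passes its speed limit or range.

## Working session

There is one attempt and no reset: what is moved stays moved. The work goes in short steps, Python scripts to look and compute and a tool call to move; the robot and the scene stay as the last step left them, time stands still between calls to the robot, and variables do not carry over. Pictures are saved under pics/ and viewed, at most 10 in all, crops included, and the job is handed in when it is done.

Besides the shell and the picture viewer there is one more tool, called as name(argument=value, ...), one argument or row to a line, values as JSON. move_arm: Moves the arm, as the interface text tells. Its arguments: {"type":"object","properties":{"series":{"type":"array","items":{"type":"array","items":{"type":"array","items":{"type":"number"}}}}},"required":["series"]}

```bash
ls; mkdir -p pics; cat > h.py <<'E'
import numpy as np,cv2
from bench import ctrl,camera,calibration,order,outline_of
def world(cam,uv,d,cal=None):
    c=cal or calibration(cam);K=np.array(c["intrinsics"]);R=cv2.Rodrigues(np.array(c["rvec"],float))[0];t=np.array(c["tvec"],float).ravel()
    uv=np.atleast_2d(uv).astype(float);x=(uv[:,0]-K[0,2])/K[0,0];y=(uv[:,1]-K[1,2])/K[1,1]
    if cam=="wrist":
        r=np.hypot(x,y)+1e-9;s=np.tan(r)/r;x,y=x*s,y*s
    P=np.stack([x,y,np.ones_like(x)],1)*np.atleast_1d(d)[:,None]
    return (P-t)@R
def reg(name,cam,depth,cal=None):
    o=outline_of(name,cam)
    if not o: return None
    m=o[0]["region"]&(depth>0);v,u=np.nonzero(m)
    return o[0],world(cam,np.stack([u,v],1),depth[m],cal)
E
python3 - <<'E'
from h import *
im,d=camera("top");cv2.imwrite("pics/top.png",im)
for n in ["chest","plate","handle_grip","button","stapler","tape","stamp","calculator","mug","pencup"]:
    r=reg(n,"top",d)
    if r: o,P=r;print(n,round(o["conf"],2),np.round(o["bbox"]),np.round(np.median(P,0),4),np.round(np.percentile(P,2,0),3),np.round(np.percentile(P,98,0),3))
    else: print(n,None)
s=ctrl.get_obs();print(s["eef_pos"],s["eef_rot"],s["time_s"])
E
```

```text
pics
chest 0.72 [403. 236. 182. 142.] [ 0.559  -0.0736  0.1544] [ 0.432 -0.241  0.14 ] [0.687 0.094 0.16 ]
plate 0.92 [403. 236. 180. 141.] [ 0.5584 -0.0746  0.1544] [ 0.432 -0.24   0.149] [0.686 0.09  0.16 ]
handle_grip 0.66 [405. 273.  35.   4.] [ 0.4784 -0.0807  0.1547] [ 0.47  -0.111  0.134] [ 0.486 -0.049  0.16 ]
button 0.52 [374. 277.  14.  13.] [ 0.4741 -0.0149  0.1714] [ 0.464 -0.025  0.158] [ 0.484 -0.005  0.175]
stapler 0.87 [501. 218.  20.  68.] [ 0.6028 -0.3103  0.0436] [ 0.533 -0.331 -0.001] [ 0.674 -0.3    0.056]
tape 0.58 [339. 320.  16.  21.] [0.3718 0.0447 0.0151] [ 0.347  0.028 -0.003] [0.39  0.06  0.061]
stamp 0.79 [339. 320.  18.  21.] [0.3702 0.0448 0.0145] [ 0.345  0.027 -0.003] [0.389 0.062 0.061]
calculator None
mug 0.93 [126. 253.  50.  52.] [0.5046 0.5232 0.0396] [0.466 0.474 0.   ] [0.557 0.55  0.097]
pencup 0.71 [136. 214.  55.  39.] [0.6001 0.4691 0.0987] [0.568 0.444 0.011] [0.634 0.51  0.167]
[0.18075662 0.54585444 0.23129364] [-1.05257267e-05  1.59225488e-01  9.87242242e-01  3.85071125e-06] 0.55
```

View pics/top.png

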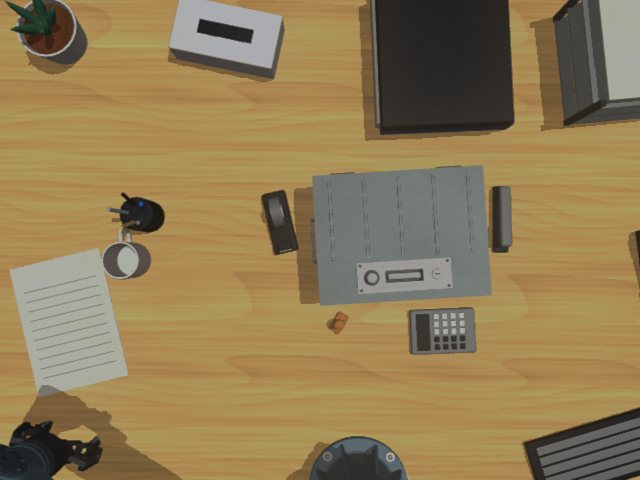

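The box lies at the centre (403,236), turned a few degrees. The button is at (372,278), the handle at (405,275) and the key cylinder at (437,272).

move_arm(
  series=[
    [[0,-28,-27,0,0.118],[0,-57,-55,0,0.236],[0,-85,-83,0,0.354],[0,-114,-110,0,0.472],[0,-142,-138,0,0.59],[0,-170,-165,0,0.708],[0,-199,-193,0,0.826],[0,-227,-220,0,0.944],[0,-256,-248,0,1.062],[0,-284,-275,0,1.18]],
  ],
)

```text
time_s: 1.38
eef_pos: [0.3645, 0.1937, 0.2317]
eef_rot: [0.0, 0.684, 0.73, 0.0]
wrist_force: [0.9, 0.9, 0.3]
opening: -0.003
grasp_force: 0.0
```

move_arm(
  series=[
    [[0,-36,16,0,0],[0,-72,32,0,0],[0,-108,48,0,0],[0,-144,64,0,0],[0,-180,80,0,0],[0,-216,96,0,0],[0,-216,96,0,0],[0,-216,96,0,0],[0,-216,96,0,0],[0,-216,96,0,0]],
  ],
)

```text
time_s: 2.22
eef_pos: [0.4744, -0.012, 0.2312]
eef_rot: [-0.0, 0.681, 0.732, 0.0]
wrist_force: [-0.5, 0.6, -0.2]
opening: -0.0
grasp_force: 0.0
```

```bash
cat > look.py <<'E'
from h import *
import sys
s=ctrl.get_obs();cal=calibration("wrist");im,d=camera("wrist");cv2.imwrite(f"pics/{sys.argv[1]}.png",im)
np.savez("w.npz",im=im,d=d)
print(np.round(s["eef_pos"],4),np.round(s["eef_rot"],4),np.round(s["wrist_force"],2),s["time_s"])
for n in ["button","handle_grip","plate"]:
    r=reg(n,"wrist",d,cal)
    if r: o,P=r;P=P[abs(P[:,2]-np.median(P[:,2]))<.006];print(n,round(o["conf"],2),np.round(o["bbox"]),np.round(np.median(P,0),4),np.round(P.mean(0),4),np.round(np.percentile(P,1,0),4),np.round(np.percentile(P,99,0),4))
    else: print(n,None)
E
python3 look.py w1
```

```text
[ 0.4744 -0.012   0.2312] [-3.000e-04  6.811e-01  7.322e-01  0.000e+00] [-0.5   0.56 -0.15] 2.2167
button 0.68 [311. 263.  37.  39.] [ 0.473  -0.0125  0.1718] [ 0.473  -0.0126  0.1716] [ 0.4632 -0.0229  0.1666] [ 0.483  -0.0035  0.1734]
handle_grip 0.61 [314. 385.   9.   8.] [ 0.4818 -0.1074  0.1562] [ 0.4818 -0.1076  0.1561] [ 0.4782 -0.1116  0.1543] [ 0.4856 -0.1045  0.1575]
plate 0.71 [417. 240. 381. 325.] [0.541  0.0218 0.1542] [0.5441 0.0175 0.1543] [ 0.4226 -0.1039  0.1525] [0.6821 0.0988 0.1574]
```

View pics/w1.png

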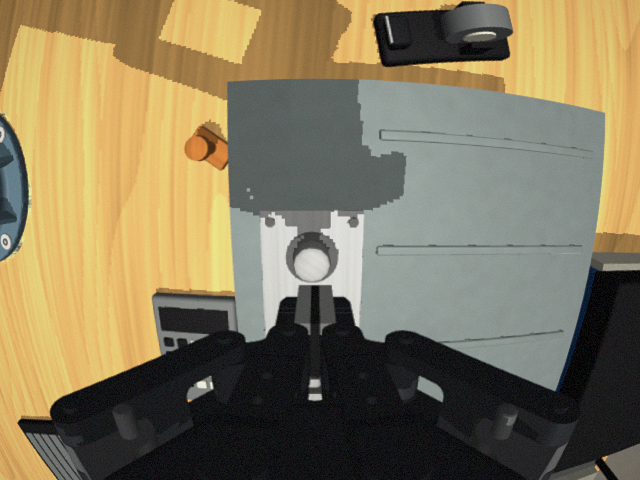

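The wrist view shows the button at (312,262), right ahead of the fingertips, and the plate's edges are parallel to the tool axes. I'll descend onto it.

move_arm(
  series=[
    [[0,-1,-1,10,0],[0,-1,-1,20,0],[0,-1,-1,30,0],[0,-1,-1,40,0],[0,-1,-1,48,0],[0,-1,-1,52,0],[0,-1,-1,54,0],[0,-1,-1,55,0],[0,-1,-1,55,0],[0,-1,-1,55,0]],
  ],
)

```text
time_s: 3.25
eef_pos: [0.4744, -0.0143, 0.1767]
eef_rot: [0.0, 0.682, 0.732, 0.0]
wrist_force: [0.1, -0.9, 0.2]
opening: -0.001
grasp_force: 0.0
```

move_arm(
  series=[
    [[0,0,0,0.5,0],[0,0,0,1,0],[0,0,0,1.5,0],[0,0,0,2,0],[0,0,0,2.5,0],[0,0,0,3,0],[0,0,0,3.5,0],[0,0,0,4,0],[0,0,0,4,0],[0,0,0,4,0]],
  ],
)

```text
time_s: 4.08
eef_pos: [0.4741, -0.0142, 0.1723]
eef_rot: [-0.0, 0.682, 0.732, -0.0]
wrist_force: [-0.1, 0.5, 2.1]
opening: 0.001
grasp_force: 0.4
```

move_arm(
  series=[
    [[0,0,0,0.3,0],[0,0,0,0.6,0],[0,0,0,0.9,0],[0,0,0,1.2,0],[0,0,0,1.5,0],[0,0,0,1.8,0],[0,0,0,2,0],[0,0,0,2,0],[0,0,0,2,0],[0,0,0,2,0]],
  ],
)

```text
time_s: 4.92
eef_pos: [0.4741, -0.0142, 0.1705]
eef_rot: [0.0, 0.682, 0.732, 0.0]
wrist_force: [-3.2, 0.3, 5.0]
opening: 0.001
grasp_force: 2.5
```

move_arm(
  series=[
    [[0,0,0,0.2,0],[0,0,0,0.4,0],[0,0,0,0.6,0],[0,0,0,0.8,0],[0,0,0,1,0],[0,0,0,1,0],[0,0,0,1,0],[0,0,0,1,0],[0,0,0,1,0],[0,0,0,1,0]],
  ],
)

```text
time_s: 5.75
eef_pos: [0.4742, -0.0142, 0.1699]
eef_rot: [0.0, 0.682, 0.732, 0.0]
wrist_force: [-2.5, -0.1, 8.1]
opening: 0.002
grasp_force: 4.2
```

move_arm(
  series=[
    [[0,0,0,0.1,0],[0,0,0,0.2,0],[0,0,0,0.3,0],[0,0,0,0.4,0],[0,0,0,0.5,0],[0,0,0,0.5,0],[0,0,0,0.5,0],[0,0,0,0.5,0],[0,0,0,0.5,0],[0,0,0,0.5,0]],
  ],
)

```text
time_s: 6.58
eef_pos: [0.4741, -0.0142, 0.1695]
eef_rot: [0.0, 0.682, 0.732, 0.0]
wrist_force: [-4.2, 0.2, 9.6]
opening: 0.0
grasp_force: 4.6
```

```bash
python3 look.py w2; python3 - <<'E'
import cv2;i=cv2.imread("pics/w2.png")
cv2.imwrite("pics/w2c.png",cv2.resize(i[180:440,180:460],None,fx=2,fy=2))
E
```

```text
[ 0.4741 -0.0142  0.1695] [1.000e-04 6.815e-01 7.318e-01 0.000e+00] [-4.2   0.17  9.55] 6.5833
button 0.83 [312. 285.  46.  26.] [ 0.4704 -0.0049  0.1661] [ 0.471  -0.0058  0.1654] [ 0.463  -0.0114  0.1599] [ 0.4826 -0.0029  0.1692]
handle_grip 0.58 [314. 389.  14.  25.] [ 0.4787 -0.0686  0.1563] [ 0.4787 -0.0687  0.1563] [ 0.4756 -0.0755  0.155 ] [ 0.4822 -0.0619  0.1577]
plate 0.9 [417. 263. 442. 435.] [0.5251 0.0308 0.1542] [0.5316 0.0266 0.1543] [ 0.4217 -0.1051  0.1526] [0.6826 0.097  0.1573]
```

View pics/w2c.png

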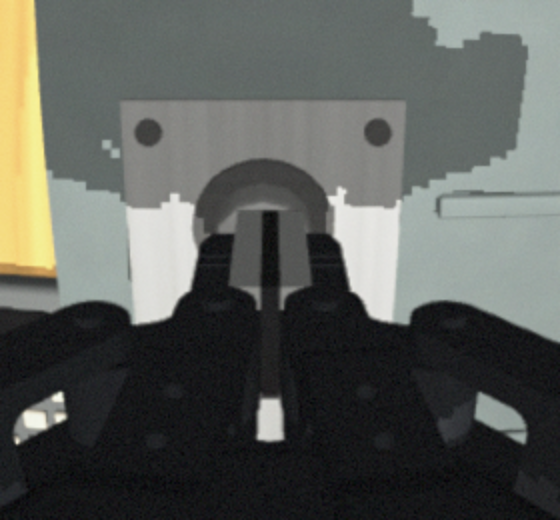

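The fingertips sit centred on the button and the handle is still sunk at about 0.156. I'll keep pressing in small steps.

move_arm(
  series=[
    [[0,0,0,0.1,0],[0,0,0,0.2,0],[0,0,0,0.3,0],[0,0,0,0.4,0],[0,0,0,0.4,0],[0,0,0,0.4,0],[0,0,0,0.4,0],[0,0,0,0.4,0],[0,0,0,0.4,0],[0,0,0,0.4,0]],
  ],
)

```text
time_s: 7.62
eef_pos: [0.4741, -0.0142, 0.1691]
eef_rot: [0.0, 0.682, 0.732, -0.0]
wrist_force: [-4.2, 0.6, 10.2]
opening: -0.0
grasp_force: 4.8
```

```bash
cat > top.py <<'E'
from h import *
im,d=camera("top");import sys;cv2.imwrite(f"pics/{sys.argv[1]}.png",im)
r=reg("handle_grip","top",d)
if r: o,P=r;print(o["conf"],o["bbox"],np.round(np.median(P,0),4),np.round(np.percentile(P,95,0),4))
v,u=np.mgrid[265:284,385:426];P=world("top",np.stack([u.ravel(),v.ravel()],1),d[v,u].ravel());
print("maxz",np.sort(P[:,2])[-60::10])
s=ctrl.get_obs();print(np.round(s["eef_pos"],4),np.round(s["wrist_force"],2))
E
python3 top.py t2
```

```text
maxz [0.52953388 0.52965629 0.52993495 0.53028033 0.53054524 0.53110209]
[ 0.4742 -0.0142  0.1691] [-3.94  0.76  9.36]
```

move_arm(
  series=[
    [[0,0,0,0.1,0],[0,0,0,0.2,0],[0,0,0,0.3,0],[0,0,0,0.4,0],[0,0,0,0.4,0],[0,0,0,0.4,0],[0,0,0,0.4,0],[0,0,0,0.4,0],[0,0,0,0.4,0],[0,0,0,0.4,0]],
  ],
)

```text
time_s: 8.55
eef_pos: [0.4741, -0.0142, 0.1687]
eef_rot: [0.0, 0.682, 0.732, -0.0]
wrist_force: [-4.2, 0.3, 9.0]
opening: 0.003
grasp_force: 4.7
```

```bash
python3 look.py w3
```

```text
[ 0.4741 -0.0142  0.1687] [ 1.000e-04  6.815e-01  7.318e-01 -0.000e+00] [-4.21  0.34  8.97] 8.55
button 0.65 [311. 285.  48.  22.] [ 0.4707 -0.005   0.1654] [ 0.4712 -0.0059  0.1647] [ 0.4628 -0.0118  0.1593] [ 0.4827 -0.003   0.1686]
handle_grip 0.78 [314. 391.  11.  20.] [ 0.4786 -0.068   0.1565] [ 0.4787 -0.0681  0.1565] [ 0.476  -0.074   0.1553] [ 0.4816 -0.0617  0.1578]
plate 0.64 [416. 262. 447. 437.] [0.5247 0.0309 0.1542] [0.5312 0.0268 0.1543] [ 0.4216 -0.1065  0.1526] [0.6826 0.0973 0.1573]
```

move_arm(
  series=[
    [[0,0,0,0.1,0],[0,0,0,0.2,0],[0,0,0,0.3,0],[0,0,0,0.4,0],[0,0,0,0.5,0],[0,0,0,0.5,0],[0,0,0,0.5,0],[0,0,0,0.5,0],[0,0,0,0.5,0],[0,0,0,0.5,0]],
  ],
)

```text
time_s: 9.58
eef_pos: [0.4741, -0.0142, 0.168]
eef_rot: [0.0, 0.682, 0.732, 0.0]
wrist_force: [-3.5, 0.8, 7.1]
opening: 0.001
grasp_force: 3.8
```

```bash
python3 look.py w4|grep -v plate; ls -t bench* 2>/dev/null
```

```text
[ 0.4741 -0.0142  0.168 ] [1.000e-04 6.816e-01 7.317e-01 0.000e+00] [-3.49  0.84  7.06] 9.5833
button 0.79 [310. 286.  43.  26.] [ 0.4703 -0.0047  0.1649] [ 0.4704 -0.0056  0.1641] [ 0.463  -0.0113  0.159 ] [ 0.4798 -0.003   0.1674]
handle_grip 0.56 [314. 390.  12.  18.] [ 0.4773 -0.0493  0.1797] [ 0.4774 -0.0498  0.1792] [ 0.4747 -0.0548  0.1754] [ 0.4802 -0.0461  0.1811]
```

Force dropped and the handle now reads 0.18, so it has popped. I'll rise and move over the handle.

move_arm(
  series=[
    [[0,0,0,-15,0],[0,0,0,-30,0],[0,0,0,-45,0],[0.5,-20,0,-60,0],[0.5,-40,0,-66,0],[0.5,-55,-1,-66,0],[0.5,-66,-1,-66,0],[0.5,-66,-1,-66,0],[0.5,-66,-1,-66,0],[0.5,-66,-1,-66,0]],
  ],
)

```text
time_s: 10.62
eef_pos: [0.4774, -0.0794, 0.2328]
eef_rot: [-0.001, 0.682, 0.732, -0.0]
wrist_force: [0.5, -0.3, -0.5]
opening: 0.499
grasp_force: 0.0
```

```bash
python3 look.py w5; python3 - <<'E'
from h import *
# bar outline at z~.181 in the wrist picture: fit rectangle
d=np.load("w.npz")["d"];v,u=np.nonzero(d>0)
P=world("wrist",np.stack([u,v],1),d[d>0])
m=(abs(P[:,2]-.181)<.004)&(abs(P[:,0]-.478)<.03)&(abs(P[:,1]+.08)<.05);Q=P[m]
print(m.sum(),np.percentile(Q,[1,50,99],axis=0).round(4),cv2.minAreaRect((Q[:,:2]*1000).astype(np.float32)))
E
```

```text
[ 0.4774 -0.0794  0.2328] [-7.000e-04  6.816e-01  7.317e-01 -0.000e+00] [ 0.48 -0.26 -0.55] 10.6167
button 0.75 [316. 147.  40.  37.] [ 0.4728 -0.0139  0.1719] [ 0.4728 -0.0139  0.1718] [ 0.463  -0.0237  0.1694] [ 0.4826 -0.0041  0.1735]
handle_grip 0.75 [312. 263.  34. 113.] [ 0.4774 -0.0767  0.1799] [ 0.4774 -0.0774  0.1797] [ 0.4701 -0.1109  0.1766] [ 0.485  -0.0469  0.1814]
plate 0.72 [419. 221. 381. 442.] [ 0.538  -0.0216  0.1543] [ 0.5438 -0.0271  0.1545] [ 0.4249 -0.1871  0.1525] [0.6845 0.095  0.1578]
2499 [[ 0.4704 -0.111   0.1775]
 [ 0.4777 -0.077   0.1803]
 [ 0.4854 -0.0474  0.1819]] ((478.0605163574219, -79.35123443603516), (12.962977409362793, 65.68881225585938), 3.661550998687744)
```

View pics/w5.png

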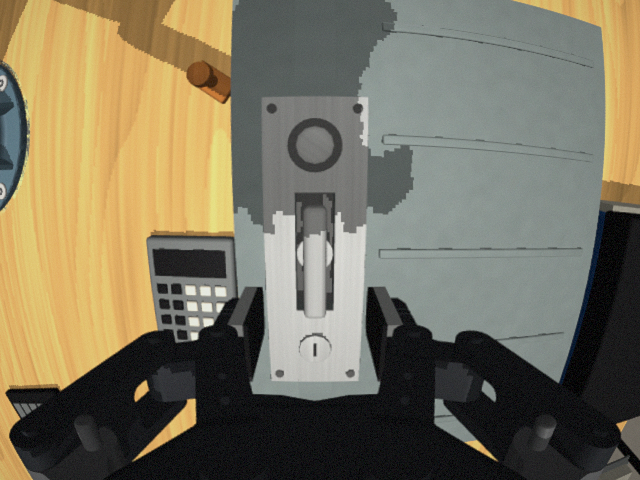

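The bar is centred at (314,258) and aligned with the fingers. I'll descend and pinch it.

move_arm(
  series=[
    [[0.5,0,0.5,12,0],[0.5,0,0.5,25,0],[0.5,0,0.5,38,0],[0.5,0,0.5,50,0],[0.5,0,0.5,60,-0.007],[0.5,0,0.5,66,-0.007],[0.5,0,0.5,69,-0.007],[0.3,0,0.5,69,-0.007],[0.15,0,0.5,69,-0.007],[0,0,0.5,69,-0.007]],
  ],
)

```text
time_s: 11.65
eef_pos: [0.4775, -0.0802, 0.1648]
eef_rot: [-0.001, 0.679, 0.734, -0.001]
wrist_force: [-1.8, -0.9, 0.9]
opening: 0.13
grasp_force: 61.6
```

move_arm(
  series=[
    [[0,0,0,0,0],[0,0,0,0,0],[0,0,0,0,0],[0,0,0,0,0],[0,0,0,0,0],[0,0,0,0,0],[0,0,0,0,0],[0,0,0,0,0],[0,0,0,0,0],[0,0,0,0,0]],
  ],
)

```text
time_s: 12.48
eef_pos: [0.4777, -0.0802, 0.1648]
eef_rot: [-0.0, 0.679, 0.734, -0.001]
wrist_force: [-5.7, 0.0, 2.0]
opening: 0.135
grasp_force: 61.6
```

```bash
python3 -c "
from h import *
s=ctrl.get_obs();print({k:np.round(s[k],3) for k in ['q','torque','wrist_force','eef_pos','eef_rot','joint_efforts','grasp_force','opening']})"
```

```text
{'q': array([-4.120e-01,  5.100e-02,  1.893e+00, -1.000e-03,  1.198e+00,
       -4.890e-01]), 'torque': array([-0.067,  0.799, -0.095]), 'wrist_force': array([-5.725,  0.017,  2.007]), 'eef_pos': array([ 0.478, -0.08 ,  0.165]), 'eef_rot': array([-0.   ,  0.679,  0.734, -0.001]), 'joint_efforts': array([  0.821, -34.804, -34.113,   0.71 ,  -1.312,  -0.096]), 'grasp_force': np.float64(61.601), 'opening': np.float64(0.135)}
```

move_arm(
  series=[
    [[0,0,0,0,-0.06],[0,0,0,0,-0.17],[0,0,0,0,-0.28],[0,0,0,0,-0.39],[0,0,0,0,-0.5],[0,0,0,0,-0.61],[0,0,0,0,-0.72],[0,0,0,0,-0.83],[0,0,0,0,-0.92],[0,0,0,0,-1.0]],
  ],
)

```text
time_s: 13.32
eef_pos: [0.4781, -0.0798, 0.165]
eef_rot: [-0.0, 0.242, 0.97, 0.0]
wrist_force: [-3.4, 1.9, 2.5]
opening: 0.132
grasp_force: 61.7
```

```bash
cat > st.py <<'E'
from h import *
s=ctrl.get_obs();r=s['eef_rot'];print("psi",round(2*np.arctan2(r[2],r[1])-np.pi/2,4),{k:np.round(s[k],3) for k in ['torque','wrist_force','eef_pos','grasp_force','opening','time_s']})
E
python3 st.py
```

```text
psi 1.0819 {'torque': array([ 0.334,  0.521, -0.301]), 'wrist_force': array([-3.424,  1.909,  2.503]), 'eef_pos': array([ 0.478, -0.08 ,  0.165]), 'grasp_force': np.float64(61.668), 'opening': np.float64(0.132), 'time_s': np.float64(13.317)}
```

move_arm(
  series=[
    [[0,0,0,0,-0.05],[0,0,0,0,-0.1],[0,0,0,0,-0.15],[0,0,0,0,-0.2],[0,0,0,0,-0.24],[0,0,0,0,-0.27],[0,0,0,0,-0.29],[0,0,0,0,-0.3],[0,0,0,0,-0.31],[0,0,0,0,-0.32]],
  ],
)

```text
time_s: 14.15
eef_pos: [0.4781, -0.0797, 0.1645]
eef_rot: [-0.0, 0.086, 0.996, 0.0]
wrist_force: [-2.8, 4.1, 1.7]
opening: 0.134
grasp_force: 61.7
```

```bash
python3 st.py
```

```text
psi 1.3983 {'torque': array([ 0.776,  0.47 , -0.306]), 'wrist_force': array([-2.824,  4.115,  1.68 ]), 'eef_pos': array([ 0.478, -0.08 ,  0.165]), 'grasp_force': np.float64(61.671), 'opening': np.float64(0.134), 'time_s': np.float64(14.15)}
```

move_arm(
  series=[
    [[0,0,0,0,-0.005],[0,0,0,0,-0.01],[0,0,0,0,-0.015],[0,0,0,0,-0.02],[0,0,0,0,-0.025],[0,0,0,0,-0.03],[0,0,0,0,-0.035],[0,0,0,0,-0.04],[0,0,0,0,-0.04],[0,0,0,0,-0.04]],
  ],
)

```text
time_s: 14.98
eef_pos: [0.4781, -0.0797, 0.1644]
eef_rot: [-0.0, 0.066, 0.998, 0.0]
wrist_force: [-2.9, 4.1, 1.9]
opening: 0.135
grasp_force: 61.7
```

```bash
python3 st.py
```

```text
psi 1.4381 {'torque': array([ 0.883,  0.517, -0.283]), 'wrist_force': array([-2.859,  4.131,  1.909]), 'eef_pos': array([ 0.478, -0.08 ,  0.164]), 'grasp_force': np.float64(61.664), 'opening': np.float64(0.135), 'time_s': np.float64(14.983)}
```

move_arm(
  series=[
    [[0,0,0,0,-0.003],[0,0,0,0,-0.006],[0,0,0,0,-0.009],[0,0,0,0,-0.012],[0,0,0,0,-0.015],[0,0,0,0,-0.018],[0,0,0,0,-0.02],[0,0,0,0,-0.02],[0,0,0,0,-0.02],[0,0,0,0,-0.02]],
  ],
)

```text
time_s: 15.82
eef_pos: [0.4782, -0.0797, 0.1644]
eef_rot: [-0.0, 0.056, 0.998, 0.0]
wrist_force: [-3.2, 4.4, 2.3]
opening: 0.134
grasp_force: 61.6
```

```bash
python3 st.py
```

```text
psi 1.458 {'torque': array([ 0.881,  0.446, -0.278]), 'wrist_force': array([-3.242,  4.414,  2.34 ]), 'eef_pos': array([ 0.478, -0.08 ,  0.164]), 'grasp_force': np.float64(61.646), 'opening': np.float64(0.134), 'time_s': np.float64(15.817)}
```

move_arm(
  series=[
    [[0,0,0,0,-0.003],[0,0,0,0,-0.006],[0,0,0,0,-0.009],[0,0,0,0,-0.012],[0,0,0,0,-0.015],[0,0,0,0,-0.015],[0,0,0,0,-0.015],[0,0,0,0,-0.015],[0,0,0,0,-0.015],[0,0,0,0,-0.015]],
  ],
)

```text
time_s: 16.65
eef_pos: [0.4782, -0.0797, 0.1644]
eef_rot: [-0.0, 0.049, 0.999, 0.0]
wrist_force: [-2.0, 3.2, 2.0]
opening: 0.13
grasp_force: 61.6
```

```bash
python3 st.py
```

```text
psi 1.4731 {'torque': array([ 0.935,  0.472, -0.316]), 'wrist_force': array([-1.953,  3.225,  2.009]), 'eef_pos': array([ 0.478, -0.08 ,  0.164]), 'grasp_force': np.float64(61.649), 'opening': np.float64(0.13), 'time_s': np.float64(16.65)}
```

move_arm(
  series=[
    [[0,0,0,0,-0.003],[0,0,0,0,-0.006],[0,0,0,0,-0.009],[0,0,0,0,-0.012],[0,0,0,0,-0.015],[0,0,0,0,-0.015],[0,0,0,0,-0.015],[0,0,0,0,-0.015],[0,0,0,0,-0.015],[0,0,0,0,-0.015]],
  ],
)

```text
time_s: 17.48
eef_pos: [0.4781, -0.0797, 0.1644]
eef_rot: [-0.0, 0.041, 0.999, 0.0]
wrist_force: [-2.3, 4.4, 2.4]
opening: 0.135
grasp_force: 61.7
```

```bash
python3 st.py
```

```text
psi 1.488 {'torque': array([ 0.946,  0.517, -0.306]), 'wrist_force': array([-2.341,  4.373,  2.361]), 'eef_pos': array([ 0.478, -0.08 ,  0.164]), 'grasp_force': np.float64(61.656), 'opening': np.float64(0.135), 'time_s': np.float64(17.483)}
```

move_arm(
  series=[
    [[0,0,0,0,-0.003],[0,0,0,0,-0.006],[0,0,0,0,-0.009],[0,0,0,0,-0.012],[0,0,0,0,-0.015],[0,0,0,0,-0.015],[0,0,0,0,-0.015],[0,0,0,0,-0.015],[0,0,0,0,-0.015],[0,0,0,0,-0.015]],
  ],
)

```text
time_s: 18.32
eef_pos: [0.4782, -0.0796, 0.1644]
eef_rot: [-0.0, 0.034, 0.999, 0.0]
wrist_force: [-2.5, 4.5, 2.9]
opening: 0.132
grasp_force: 61.7
```

```bash
python3 st.py
```

```text
psi 1.5029 {'torque': array([ 0.926,  0.5  , -0.364]), 'wrist_force': array([-2.494,  4.505,  2.884]), 'eef_pos': array([ 0.478, -0.08 ,  0.164]), 'grasp_force': np.float64(61.713), 'opening': np.float64(0.132), 'time_s': np.float64(18.317)}
```

Slight rise; another small step.

move_arm(
  series=[
    [[0,0,0,0,-0.003],[0,0,0,0,-0.006],[0,0,0,0,-0.009],[0,0,0,0,-0.012],[0,0,0,0,-0.015],[0,0,0,0,-0.015],[0,0,0,0,-0.015],[0,0,0,0,-0.015],[0,0,0,0,-0.015],[0,0,0,0,-0.015]],
  ],
)

```text
time_s: 19.15
eef_pos: [0.4782, -0.0797, 0.1644]
eef_rot: [-0.0, 0.027, 1.0, 0.0]
wrist_force: [-3.5, 5.3, 1.2]
opening: 0.133
grasp_force: 61.8
```

```bash
python3 st.py
```

```text
psi 1.5177 {'torque': array([ 0.948,  0.511, -0.492]), 'wrist_force': array([-3.457,  5.263,  1.2  ]), 'eef_pos': array([ 0.478, -0.08 ,  0.164]), 'grasp_force': np.float64(61.842), 'opening': np.float64(0.133), 'time_s': np.float64(19.15)}
```

move_arm(
  series=[
    [[0,0,0,0,-0.003],[0,0,0,0,-0.006],[0,0,0,0,-0.009],[0,0,0,0,-0.012],[0,0,0,0,-0.015],[0,0,0,0,-0.015],[0,0,0,0,-0.015],[0,0,0,0,-0.015],[0,0,0,0,-0.015],[0,0,0,0,-0.015]],
  ],
)

```text
time_s: 19.98
eef_pos: [0.4782, -0.0797, 0.1644]
eef_rot: [-0.0, 0.019, 1.0, 0.0]
wrist_force: [-2.1, 5.2, 1.4]
opening: 0.137
grasp_force: 62.1
```

```bash
python3 st.py
```

```text
psi 1.5324 {'torque': array([ 0.886,  0.529, -0.542]), 'wrist_force': array([-2.091,  5.217,  1.408]), 'eef_pos': array([ 0.478, -0.08 ,  0.164]), 'grasp_force': np.float64(62.092), 'opening': np.float64(0.137), 'time_s': np.float64(19.983)}
```

The torque has risen clearly past the drag, so it is at the stop. I'll lift gently along the arc.

move_arm(
  series=[
    [[0,-0.2,0,-1,0],[0,-0.5,0,-2,0],[0,-0.8,0.1,-3,0],[0,-1,0.1,-4,0],[0,-1.3,0.1,-5,0],[0,-1.6,0.2,-6,0],[0,-1.8,0.2,-7,0],[0,-2.1,0.2,-8,0],[0,-2.4,0.2,-9,0],[0,-2.7,0.3,-10,0]],
  ],
)

```text
time_s: 20.82
eef_pos: [0.48, -0.0795, 0.174]
eef_rot: [-0.001, 0.019, 1.0, 0.0]
wrist_force: [-4.0, 3.9, -16.2]
opening: 0.133
grasp_force: 60.1
```

```bash
python3 st.py
```

```text
psi 1.5331 {'torque': array([ 0.727,  1.035, -0.594]), 'wrist_force': array([ -4.033,   3.872, -16.199]), 'eef_pos': array([ 0.48 , -0.079,  0.174]), 'grasp_force': np.float64(60.089), 'opening': np.float64(0.133), 'time_s': np.float64(20.817)}
```

move_arm(
  series=[
    [[0,-1.6,0.2,-5,0],[0,-3.3,0.3,-10,0],[0,-5.1,0.5,-15,0],[0,-7,0.7,-20,0],[0,-9.1,0.9,-25,0],[0,-11.2,1.1,-29.5,0],[0,-13.5,1.4,-34,0],[0,-15.9,1.6,-39,0],[0,-18.5,1.9,-44,0],[0,-21,2.2,-48,0]],
  ],
)

```text
time_s: 21.65
eef_pos: [0.5023, -0.0784, 0.2232]
eef_rot: [0.0, 0.019, 1.0, -0.0]
wrist_force: [-3.6, 3.1, -15.2]
opening: 0.136
grasp_force: 58.7
```

```bash
python3 st.py; python3 - <<'E'
from h import *
im,d=camera("side");cv2.imwrite("pics/s1.png",im)
E
```

```text
psi 1.5332 {'torque': array([ 0.336,  0.849, -0.429]), 'wrist_force': array([ -3.599,   3.107, -15.176]), 'eef_pos': array([ 0.502, -0.078,  0.223]), 'grasp_force': np.float64(58.726), 'opening': np.float64(0.136), 'time_s': np.float64(21.65)}
```

View pics/s1.png

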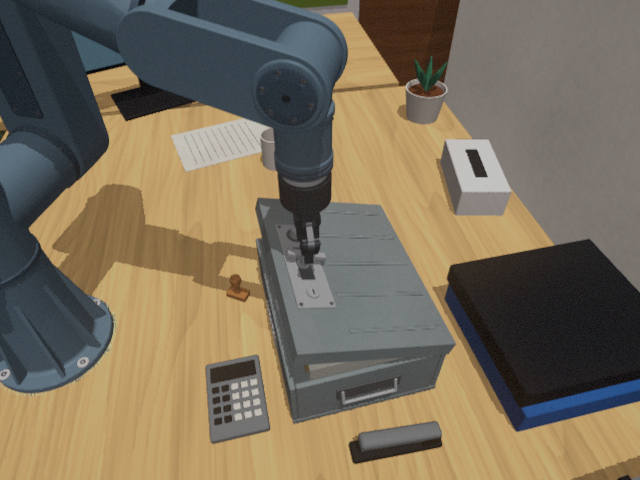

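The lid is rising with the handle held at (305,262). I'll continue the arc.

move_arm(
  series=[
    [[0,-3.3,0.3,-5.3,0],[0,-6.8,0.7,-10.6,0],[0,-10.4,1.1,-15.8,0],[0,-14.2,1.5,-20.9,0],[0,-18,1.8,-25.9,0],[0,-22.2,2.3,-30.7,0],[0,-26.4,2.7,-35.4,0],[0,-30.6,3.1,-39.9,0],[0,-35.2,3.6,-44.3,0],[0,-39.8,4.1,-48.7,0]],
  ],
)

```text
time_s: 22.53
eef_pos: [0.5422, -0.0759, 0.2714]
eef_rot: [-0.0, 0.019, 1.0, -0.0]
wrist_force: [-2.1, 2.6, -16.0]
opening: 0.133
grasp_force: 58.4
```

```bash
python3 st.py; python3 - <<'E'
from h import *
im,d=camera("side");cv2.imwrite("pics/s2.png",im)
E
```

```text
psi 1.533 {'torque': array([-0.006,  0.807, -0.289]), 'wrist_force': array([ -2.138,   2.636, -16.049]), 'eef_pos': array([ 0.542, -0.076,  0.271]), 'grasp_force': np.float64(58.409), 'opening': np.float64(0.133), 'time_s': np.float64(22.533)}
```

View pics/s2.png

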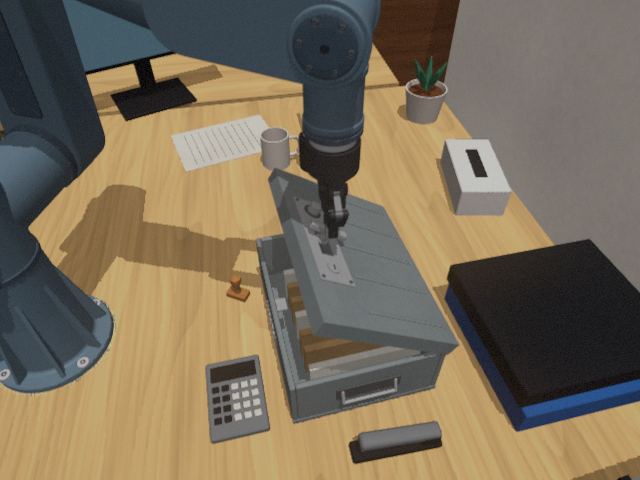

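The lid stands wide open. I'll release and retreat upwards.

move_arm(
  series=[
    [[0.1,0,0,0,0],[0.25,0,0,0,0],[0.4,0,0,0,0],[0.45,0,0,0,0],[0.45,0,0,0,0],[0.45,0,0,-8,0],[0.45,0,0,-20,0],[0.45,0,0,-40,0],[0.45,0,0,-60,0],[0.45,0,0,-80,0]],
  ],
)

```text
time_s: 23.42
eef_pos: [0.5421, -0.076, 0.3537]
eef_rot: [0.001, 0.019, 1.0, -0.0]
wrist_force: [-0.3, 0.4, 0.3]
opening: 0.45
grasp_force: 0.0
```

move_arm(
  series=[
    [[0.45,0,0,-20,0],[0.45,0,0,-40,0],[0.45,20,0,-40,0],[0.45,40,0,-40,0],[0.45,70,0,-40,0],[0.45,100,0,-40,0],[0.45,110,0,-40,0],[0.45,110,0,-40,0],[0.45,110,0,-40,0],[0.45,110,0,-40,0]],
  ],
)

```text
time_s: 24.25
eef_pos: [0.4329, -0.072, 0.3919]
eef_rot: [0.001, 0.019, 1.0, -0.0]
wrist_force: [-0.8, 0.1, -0.4]
opening: 0.45
grasp_force: 0.0
```

```bash
python3 st.py; python3 - <<'E'
from h import *
im,d=camera("side");cv2.imwrite("pics/s3.png",im)
r=reg("lid","side",d)
if r: P=r[1];print("z",np.percentile(P[:,2],[50,90,97,99]))
E
```

```text
psi 1.5328 {'torque': array([-0.009, -0.019,  0.02 ]), 'wrist_force': array([-0.791,  0.127, -0.433]), 'eef_pos': array([ 0.433, -0.072,  0.392]), 'grasp_force': np.float64(0.0), 'opening': np.float64(0.45), 'time_s': np.float64(24.25)}
z [0.23369386 0.28136578 0.28696332 0.28879667]
```

View pics/s3.png

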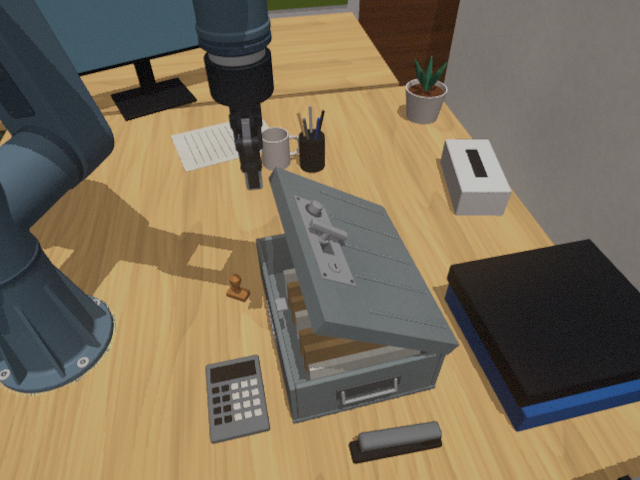

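The lid stands open by itself, with its top edge near (275,180) at about 0.288 m. The handle is turned at (327,232) and the gripper is clear.

```bash
python3 -c "
from bench import order
print(order.hand_in())"
```

```text
the job is handed in; nothing more can be done
None
```

The box is open and the job is handed in: I pressed the button by feel until the handle popped up, turned the handle to its stop, and left the lid standing with its front edge about 13 cm above the box and the gripper clear.

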